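# Latch the marking fixture round a bearing ring

## Task

Close the ring collar of the laser-marking fixture for the next job: bring the latch's wire bail out over the nose of the keeper hook, lower it onto the hook's ledge and draw it back in under the nose, then let go and press the red lever down past centre until it lies fully home on its stop, with the bail still hooked. The hook's height is set by hand and is never quite the same, so feel for the ledge: touch it lightly, do not force the bail on it or lean hard on the lever, and leave the bearing ring and everything else where it is.

Things in the scene. Friction and masses are not known exactly. Their poses are not given: they have to be found in the camera images.
- fixture: Fixed marking fixture: dark steel plate 300 x 240 x 12 mm with an aluminium ring collar (outer diameter 138 mm, top 42 mm above the table, centre at y = +93 mm) and a toggle latch alongside. Origin: on the table under the middle of the latch. x runs level along the latch from lever to keeper, y to the collar, z up. The latch parts are centred on y = 0 and move in the x-z plane.
- latch_pivot (a point): The lever's pivot, 75 mm above the table, at x = -35 mm in the fixture; axes as the fixture's. The blue bracket below it is 40 mm wide in y and reaches 52 mm above the table; the closed lever comes to lie level at the pivot's height.
- lever_angle (a joint): Toggle lever's angle (rad): 0 = closed, on its stop, pointing to the fixture's -x; 1.57 upright; 2.2 open limit, leaning to the keeper. It stays where left (0.045 N m friction). With the bail seated but slack it stands at about 1.2 to 1.35; pressed on, it resists most at 0.5 to 0.9 (about 3 to 6 N on the grip), passes dead centre at 0.15 to 0.35 and then snaps onto its stop by itself.
- lever: Toggle lever, steel, with the red grip on its outer end. Origin: the pivot; x points back along the lever from its end to its pivot; z is square to it, out of the face to be pressed (the side facing the keeper when upright, the top when closed).
- lever_tip (a point): Middle of the free end of the red grip, 95 mm from the pivot.
- bail: Steel wire loop, two legs 40 mm apart and a cross bar 95 mm from its pin; it turns on the lever and stays where left (0.035 N m friction). The pin is on the lever, 25 mm from its pivot and 0.25 rad below its centreline (as closed). Origin: the pin; x points to the cross bar, z up.
- bail_bar (a point): Centre of the bail's cross bar (7 mm thick, 40 mm wide along y). To hook: bring it down onto the hook's ledge at x = +7 to +15 mm from the seat line, until it touches, then draw it along -x under the nose (2.5 mm of play in height) until it meets the wall.
- bail_grip (a point): Centre of the orange barrel by which the bail is taken: a cylinder of 18 mm diameter with its axis along the fixture's y, 20 mm long, so that its flat ends are pinched along the fixture's y from above. In the bail's frame it lies 22 mm beyond the cross bar in x and 10 mm up in z. It may pivot between the fingers.
- jaw: Moving half of the aluminium collar, with the keeper hook in a bracket at its latch end, turning about an upright pin on the far side of the collar. Origin: on the table under that pin, at x = 0, y = +165 mm in the fixture; axes within 0.06 rad of the fixture's.
- jaw_angle (a joint): Angle of the moving collar half (rad): about 0.054 = sprung open, the keeper 9 mm farther in +x than closed; 0 = closed round the ring. Pulled towards the lever the keeper yields 1 mm per 6 N; downwards its ledge is rigid.
- bearing: Loose steel bearing ring in the collar, diameter 110 mm, bore 85 mm, 28 mm high, origin under its centre; leave it there.
- small_ring: Small steel ring, diameter 42 mm, 14 mm high, standing on the plate; leave alone.
- gauge_plug: Brass plug, diameter 28 mm, 50 mm high, standing on the plate; leave alone.
- label_roll_a: Label roll, diameter 72 mm, 75 mm high; leave alone.
- label_roll_b: Label roll, diameter 72 mm, 90 mm high; leave alone.
- label_roll_c: Label roll, diameter 72 mm, 65 mm high; leave alone.
- screwdriver: Screwdriver lying on the table; leave alone.
- wrench: Wrench lying on the table; leave alone.
- keeper_seat (a point): Seat line: where the seated bar's centre belongs with the hook at mid height; axes within 0.06 rad of the fixture's. The steel hook (16 mm wide, yellow-topped nose) is clamped up to 8 mm higher or lower, which this pose does NOT show. From here, at mid height: seat wall facing +x at x = -3.5 mm; nose to x = +3, underside z = +4.5, top +14.5; ledge top z = -5, to x = +16.5 mm.
- red_grip: Red plastic sleeve round the lever's outer end: a cylinder of 16 mm diameter along the lever, from 53 to 95 mm from the pivot; it may roll slightly about its own length. Press here. Origin at the lever's pivot, axes as the lever's.

How it is judged:
By the outcome, as a careful person would: the job done as asked, in the order asked, and still so for the second after the job is handed in, with the robot touching nothing.
It also fails if it takes over 69 s, if anything falls off the work surface, if the arm or the gripper's body presses on something with over 40 N, if the wrist force passes 120 N, or if a joint passes its speed limit or range.

## Robot

A 7-joint arm with a two-finger parallel gripper is mounted at the origin on the work surface. World frame = base frame: x ahead of the robot, y to its left, z up, the work surface at z = 0. Lengths are in mm, angles in rad, forces in N, time in s.
With the tool pointing down it reaches from about 425 to 825 mm from the base axis. Payload 3.6 kg.
Tool frame: the origin (TCP) lies at the very end of the fingers, on their centre line; the grasp point (between the pads) lies 19 mm behind it; z points along the fingers, y is the line along which they close (so a half turn about z gives the same grasp; the last joint's range is limited). The gripper opens to 85 mm and grips with 20 to 120 N. Pads are 22 mm wide; open, the fingers measure 114 mm over their backs; the gripper's body (76 mm by 85 mm) begins 54 mm behind the grasp point. The pads swing forward as they close: fully open they stand 13 mm farther back than shut.
Start: joints at [-1.167, 0.615, -0.013, 1.423, 0.008, 1.103, -0.04], TCP at [270.812, 590.867, 231.297] pointing down, gripper open.
Joint ranges: [-3.12, 3.12], [-0.3, 2.06], [-1.34, 1.32], [0.26, 2.42], [-1.36, 4.5], [0.01, 1.98], [-2.84, 2.84]. Speed limits (rad/s): [2.79, 2.79, 3.14, 3.14, 3.14, 3.14, 3.14].

## Interface

Orientations are given as a 3x3 rotation matrix whose columns are the frame's x, y, z axes.
In Python, from station import arm gives the robot as it stands.
- The arm moves only by the shell command python3 -m crank 'ROWS' [FORCE]. ROWS is a JSON object of lists of equal length, an entry for each row: "slide": the shift along the world's x, y, z in units of 60 mm (1.0 is 60 mm), a list of three; "turn": the turn about the world's z in units of 8 degrees (1.0 is 8 degrees); "gripper": the opening in per cent of the stroke, from 0 (shut) to 100 (fully open). A call has 1 to 8 rows; each row shifts and turns the commanded pose from where the row before left it; what a row does not reach is not made up. A row lasts 1/8 s, in which the tool goes at most 62.5 mm and 10.7 degrees, less where a joint would pass 70% of its speed; a pose out of reach is approached as far as the arm can. A call is refused whole if a number of a shift passes 1 or a number of a turn 1, either way. A call with a gripper value outside its range is refused whole. The fingers move at their own pace and stop on an object; FORCE is the grip in N (left out, the last holds). Time passes only in rows, so rows that do not move let the fingers close. It gives the time, the measured TCP pose, the force, the opening and the grip force at its end, in the units of the state.
- arm.observe(): the state, without advancing time (a new reading comes with each control period).
- arm.camera(name): name is "scene" or "top" or "wrist"; returns a dict with "pixels" (384x512x3 uint8, blue, green, red), "mtx" (3x3 intrinsics, pixels), "xyz" and "attitude" of the camera in the world. Camera axes: x right, y down, z forward; pixel columns grow to the right and rows downward; lengths in mm; the calibration is good to about 2 mm. A picture is of the moment at which its call begins. There is no depth.
- arm.close_job(): hands the job in; it is judged then, once.
The state is a dict: "time_s": time; "qpos": joint angles; "qd": joint speeds; "joint_torque": joint torques, N m; "tcp_pos": TCP position; "tool_rot": TCP orientation; "ft_force": force on the tool from outside, world axes, zero at the start; "torque": the same for the moment, N m; "gripper_width": finger opening in mm; "gripper_force": force on a finger pad.
Only numpy, scipy, OpenCV 4.12 (cv2) and the standard library are available. Lean on these libraries where they do the work, as an engineer would, in place of code of your own. Each camera call takes 0.05 s, during which the arm holds its last target. There are 200 camera calls.

## Working session

There is one attempt and no reset: what is moved stays moved. The work goes in short steps, Python scripts to look and compute and a shell command to move; the robot and the scene stay as the last step left them, time stands still between calls to the robot, and variables do not carry over. Pictures are saved under pics/ and viewed, at most 10 in all, crops included, and the job is handed in when it is done.

```bash
ls; mkdir -p pics; python3 - <<'E'
from station import arm
import cv2,numpy as np
s=arm.observe();print(s['time_s'],s['tcp_pos'],s['tool_rot'],s['ft_force'],s['gripper_width'])
for n in("scene","top","wrist"):
    c=arm.camera(n);cv2.imwrite(f'pics/{n}0.png',c['pixels']);np.savez(f'pics/{n}0.npz',**c);print(n,c['mtx'],c['xyz'],c['attitude'])
a=cv2.imread('pics/scene0.png');b=cv2.imread('pics/top0.png')
E
```

```text
pics
0.0 [270.47637091 590.18895553 230.11229788] [[-9.09106585e-01  4.16562220e-01 -1.06463376e-03]
 [ 4.16563579e-01  9.09103423e-01 -2.39802145e-03]
 [-3.10629424e-05 -2.62354474e-03 -9.99996558e-01]] [ 0.31331532 -0.24243198 -0.07887049] 85.40927225528495
scene [[364.06272109   0.         254.24791025]
 [  0.         364.06272109 193.6075182 ]
 [  0.           0.           1.        ]] [1333.61591348 -135.14365528  948.32232968] [[ 0.1292067   0.74670401 -0.65248659]
 [ 0.99158469 -0.09192384  0.09115817]
 [ 0.0080891  -0.65877396 -0.75229744]]
top [[361.05329789   0.         259.26019681]
 [  0.         361.05329789 189.81225379]
 [  0.           0.           1.        ]] [ 338.06990099  -24.35947229 1130.88634259] [[ 0.02286136 -0.97420274  0.22451367]
 [-0.9997379  -0.02255118  0.00394604]
 [ 0.0012188  -0.22454503 -0.97446295]]
wrist [[306.89843132   0.         256.13705479]
 [  0.         306.89843132 195.21819296]
 [  0.           0.           1.        ]] [209.0772918  619.50922412 372.36989565] [[ 0.41565594  0.87657646  0.24257753]
 [ 0.90951897 -0.3999179  -0.11331775]
 [-0.00232058  0.26773006 -0.96349117]]
```

View pics/scene0.png

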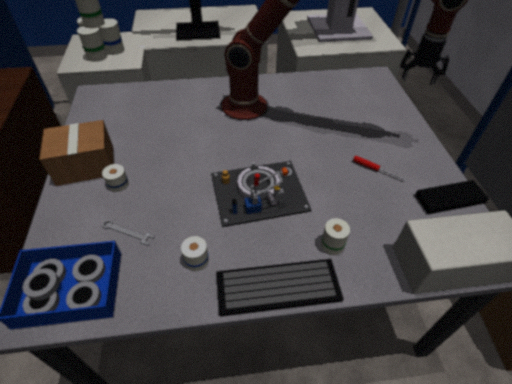

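View pics/top0.png

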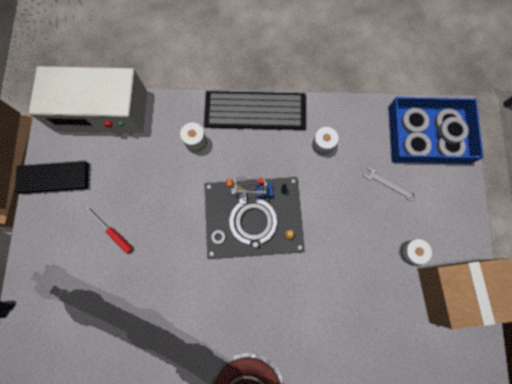

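The top view shows the plate at about (205-303, 178-258), with the latch along its far edge at row 188: orange grip left, red lever in the middle, blue bracket right. So fixture x is about world +y, and fixture y about world −x. I'll look closer at it.

```bash
python3 - <<'E'
import cv2,numpy as np
a=cv2.imread('pics/scene0.png')[155:225,205:315];b=cv2.imread('pics/top0.png')[168:264,196:312]
f=lambda i,k:cv2.resize(i,None,fx=k,fy=k,interpolation=cv2.INTER_CUBIC)
a=f(a,5);b=f(b,5);
print(a.shape,b.shape)
cv2.imwrite('pics/cropA.png',cv2.convertScaleAbs(a,alpha=1.5));cv2.imwrite('pics/cropB.png',cv2.convertScaleAbs(b,alpha=1.5))
E
```

```text
(350, 550, 3) (480, 580, 3)
```

View pics/cropB.png

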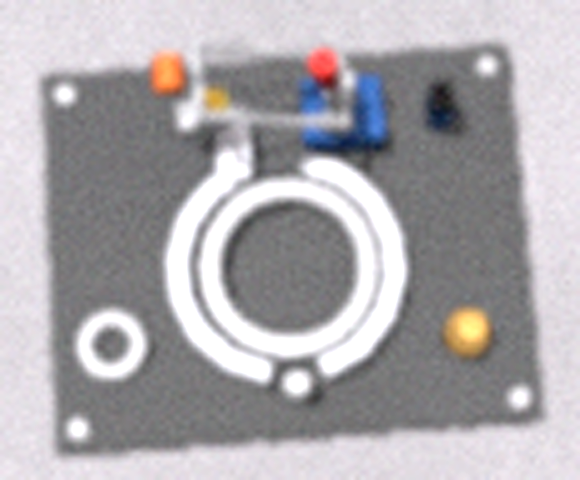

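View pics/cropA.png

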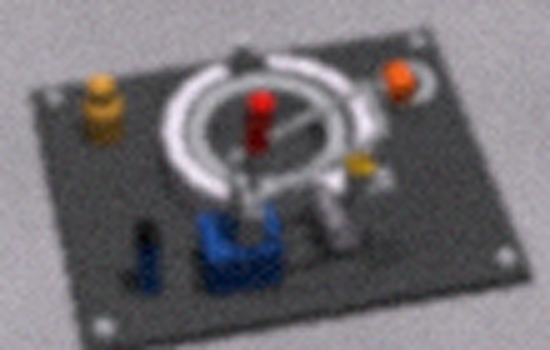

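The crops show the lever roughly upright, the bail standing out towards the keeper (its orange barrel at crop pixel (168,74) from the top and (400,80) from the scene camera), and the yellow nose at (217,100) and (360,163). Next I'll measure the fixture frame and triangulate those points.

```bash
cat > h.py <<'E'
import cv2,numpy as np
def ld(n):
    return dict(np.load(f'pics/{n}.npz'))
def ray(c,uv):
    d=np.linalg.solve(c['mtx'],np.array([uv[0],uv[1],1.]));d=c['attitude']@d
    return c['xyz'],d/np.linalg.norm(d)
def onz(c,uv,z):
    o,d=ray(c,uv);return o+d*(z-o[2])/d[2]
def proj(c,p):
    q=c['mtx']@(c['attitude'].T@(np.asarray(p,float)-c['xyz']));return q[:2]/q[2]
def tri(l):
    A=0;b=0
    for c,uv in l:
        o,d=ray(c,uv);M=np.eye(3)-np.outer(d,d);A=A+M;b=b+M@o
    p=np.linalg.solve(A,b)
    return p,[np.round(proj(c,p)-uv,1) for c,uv in l]
def blobs(c,lo,hi,roi=None,amin=6):
    img=c['pixels'];h=cv2.cvtColor(img,cv2.COLOR_BGR2HSV);m=cv2.inRange(h,np.array(lo),np.array(hi))
    if roi:
        k=np.zeros_like(m);x0,y0,x1,y1=roi;k[y0:y1,x0:x1]=255;m&=k
    n,l,st,ce=cv2.connectedComponentsWithStats(m)
    return sorted([(int(st[i,4]),ce[i].round(1).tolist(),st[i,:4].tolist()) for i in range(1,n) if st[i,4]>=amin],reverse=True)
E
python3 - <<'E'
from h import *
T=ld('top0');S=ld('scene0')
RT=(196,168,312,264);RS=(205,155,315,225)
for nm,lo,hi in(('orange',(5,150,120),(14,255,255)),('red',(0,150,80),(4,255,255)),('red2',(172,150,80),(180,255,255)),('yel',(15,120,80),(28,255,255)),('blue',(100,120,40),(125,255,255))):
    print(nm,'T',blobs(T,lo,hi,RT)[:4],'S',blobs(S,lo,hi,RS)[:4])
# plate
g=cv2.cvtColor(T['pixels'],cv2.COLOR_BGR2GRAY)[168:264,196:312]
m=cv2.morphologyEx((g<110).astype(np.uint8)*255,cv2.MORPH_CLOSE,np.ones((15,15)))
ct=max(cv2.findContours(m,0,2)[0],key=cv2.contourArea)
q=cv2.boxPoints(cv2.minAreaRect(ct))+[196,168];P=np.array([onz(T,p,12) for p in q]);print(P.round(1).tolist(),[np.linalg.norm(P[i]-P[i-1]).round(1) for i in range(4)])
bolts=[(64,94),(486,66),(520,398),(77,429)]
B=np.array([onz(T,(196+x/5-.4,168+y/5-.4),13) for x,y in bolts]);print('bolts',B.round(1).tolist(),[np.linalg.norm(B[i]-B[i-1]).round(1) for i in range(4)])
for n,p,z in(('pin',(297,383),44),('coll',(287,265),42)): print(n,onz(T,(196+p[0]/5-.4,168+p[1]/5-.4),z).round(1))
E
```

```text
orange T [(32, [229.2, 182.6], [227, 180, 6, 6])] S [(15, [284.4, 169.6], [283, 168, 4, 4])]
red T [(20, [260.2, 181.0], [258, 179, 5, 5])] S [(16, [257.1, 175.3], [255, 174, 5, 4])]
red2 T [] S []
yel T [(62, [289.1, 234.1], [285, 230, 9, 9]), (9, [239.0, 187.0], [238, 186, 3, 3])] S [(20, [225.7, 176.6], [222, 175, 8, 4]), (18, [276.7, 187.4], [274, 186, 6, 4]), (14, [224.9, 171.9], [223, 171, 5, 3])]
blue T [(104, [267.1, 191.9], [257, 183, 16, 15]), (20, [257.6, 187.0], [256, 184, 5, 6]), (6, [283.5, 191.3], [282, 191, 4, 2])] S [(132, [252.4, 203.1], [244, 196, 18, 15])]
[[620.0, 160.6, 12.0], [644.6, -173.2, 12.0], [380.2, -183.8, 12.0], [357.7, 133.0, 12.0]] [np.float64(263.7), np.float64(334.7), np.float64(264.6), np.float64(317.6)]
bolts [[603.0, 142.3, 13.0], [627.7, -126.3, 13.0], [418.0, -147.6, 13.0], [393.1, 122.9, 13.0]] [np.float64(210.9), np.float64(269.8), np.float64(210.7), np.float64(271.6)]
pin [421.6 -11.1  44. ]
coll [492.6  -3.1  42. ]
```

```bash
cat >> h.py <<'E'
yaw=np.arctan2(.9958,-.0918)
F=np.array([[np.cos(yaw),-np.sin(yaw),0],[np.sin(yaw),np.cos(yaw),0],[0,0,1]]);O=np.array([585.5,4.8,0])
tof=lambda p:F.T@(np.asarray(p)-O)
tow=lambda p:O+F@np.asarray(p,float)
E
python3 - <<'E'
from h import *
T=ld('top0');S=ld('scene0')
for n,t,s in(('orange',(229.2,182.6),(284.4,170.2)),('red',(260.4,181),(257.2,175.5)),('yel',(239,187),(276.7,187.4))):
    p,e=tri([(T,t),(S,s)]);print(n,p.round(1),'fix',tof(p).round(1),e)
from station import arm
R=arm.observe()['tool_rot'];print(np.degrees(np.arctan2(R[1,1],R[0,1])),np.degrees(yaw))
E
```

```text
orange [577.5  61.8 170.9] fix [ 57.5   2.7 170.9] [array([0.2, 0. ]), array([ 0.2, -0. ])]
red [585.3 -22.7 166.5] fix [-27.4   2.7 166.5] [array([-0.1, -0. ]), array([-0.1,  0. ])]
yel [582.3  40.  101.8] fix [ 3.540e+01 -1.000e-01  1.018e+02] [array([-0.2, -0. ]), array([-0.2,  0. ])]
65.38025768210463 95.26704972359275
```

```bash
python3 -m crank '{"slide":[[0.43,-0.73,0],[0.43,-0.73,0],[0.43,-0.73,0],[0.43,-0.73,0],[0.43,-0.73,0],[0.43,-0.73,0]],"turn":[-0.63,-0.63,-0.63,-0.63,-0.63,-0.63],"gripper":[55,55,55,55,55,55]}' 30
python3 -m crank '{"slide":[[0.43,-0.73,0],[0.43,-0.73,0],[0.43,-0.73,0],[0.43,-0.73,0],[0.43,-0.73,0],[0.4,-0.78,0.06],[0,0,0]],"turn":[-0.63,-0.63,-0.63,-0.63,-0.63,-0.6,0],"gripper":[55,55,55,55,55,55,55]}'
python3 - <<'E'
from station import arm
import cv2,numpy as np
c=arm.camera("wrist");cv2.imwrite('pics/wrist1.png',c['pixels']);np.savez('pics/wrist1.npz',**c)
s=arm.observe();R=s['tool_rot'];print(s['time_s'],s['tcp_pos'],s['ft_force'],s['gripper_width'],np.degrees(np.arctan2(R[1,1],R[0,1])))
E
```

```text
time_s: 0.9
tcp_pos: [426.2, 326.5, 231.2]
tool_rot: [[-0.573, 0.819, -0.0], [0.819, 0.573, -0.0], [0.0, -0.0, -1.0]]
ft_force: [1.4, 1.0, -0.4]
gripper_width: 47.2
gripper_force: 0.0
time_s: 1.78
tcp_pos: [580.1, 55.7, 235.0]
tool_rot: [[-0.08, 0.997, 0.002], [0.997, 0.08, -0.004], [-0.004, 0.001, -1.0]]
ft_force: [0.2, 0.2, 0.0]
gripper_width: 46.9
gripper_force: 0.0
1.825 [578.98012085  59.5549141  234.63626426] [-0.59640347  0.67240259 -0.15079486] 47.056175047389985 4.868162895784178
```

View pics/wrist1.png

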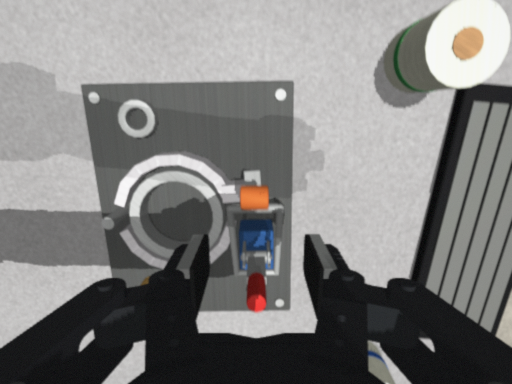

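The wrist view shows the orange barrel at (255,197), centred between the fingers, the red grip at (257,295), and the keeper hidden under the barrel. I'll refine the barrel position from this view.

```bash
python3 - <<'E'
from h import *
from station import arm
c=arm.camera("wrist");np.savez('pics/wrist2.npz',**c)
s=arm.observe();print(s['tcp_pos'],s['ft_force'],c['xyz'])
T=ld('top0');S=ld('scene0')
o=blobs(c,(3,150,80),(14,255,255),(230,170,290,225))[:2];r=blobs(c,(0,150,60),(4,255,255),(235,240,280,320))[:2];print(o,r)
W=(c,o[0][1])
for l in([(T,(229.2,182.6)),W],[(S,(284.4,170.2)),W],[(T,(229.2,182.6)),(S,(284.4,170.2)),W]):
    p,e=tri(l);print(p.round(1),tof(p).round(1),e)
for uv in((94,98),(281,95),(280,303)): print(tof(onz(c,uv,13)).round(1))
for b in[[603.0,142.3,13.0],[627.7,-126.3,13.0],[418.0,-147.6,13.0],[393.1,122.9,13.0]]: print(tof(b).round(1))
E
```

```text
[578.3520156   62.10604562 234.46243352] [-0.3541934   1.08496051  0.74021677] [573.41861152 128.04987772 376.70514225]
[(627, [255.5, 203.2], [242, 192, 28, 24])] [(609, [256.7, 297.5], [248, 278, 19, 39])]
[578.7  63.  165.4] [ 58.6   1.5 165.4] [array([-0.1,  0.1]), array([0.4, 0.3])]
[577.5  62.9 169.6] [ 58.6   2.7 169.6] [array([0.5, 0.2]), array([-1.3,  2. ])]
[577.7  62.8 169.7] [ 58.4   2.5 169.7] [array([-0.1,  0.1]), array([0.5, 0.3]), array([-1. ,  2.3])]
[137.4 184.3  13. ]
[139.4 -27.1  13. ]
[-130.6  -30.    13. ]
[135.3 -30.   13. ]
[-134.4  -30.    13. ]
[-136.4  180.8   13. ]
[135.3 180.7  13. ]
```

```bash
python3 -m crank '{"slide":[[0,0.05,-0.5],[0,0,-0.5],[0,0,-0.32],[0,0,0],[0,0,0]],"turn":[0,0,0,0,0],"gripper":[55,55,55,55,55]}' 30
python3 -m crank '{"slide":[[0,0,0],[0,0,0],[0,0,0],[0,0,0],[0,0,0],[0,0,0],[0,0,0]],"turn":[0,0,0,0,0,0,0],"gripper":[20,10,0,0,0,0,0]}' 30
python3 - <<'E'
from station import arm
import cv2,numpy as np
c=arm.camera("wrist");cv2.imwrite('pics/wrist3.png',c['pixels']);np.savez('pics/wrist3.npz',**c)
s=arm.observe();print(s['time_s'],s['tcp_pos'],s['ft_force'],s['gripper_width'],s['gripper_force'])
E
```

```text
time_s: 2.5
tcp_pos: [578.9, 66.5, 156.5]
tool_rot: [[-0.091, 0.996, 0.001], [0.996, 0.091, 0.001], [0.001, 0.001, -1.0]]
ft_force: [1.4, 1.1, 0.9]
gripper_width: 47.1
gripper_force: 0.0
time_s: 3.38
tcp_pos: [578.6, 65.7, 155.8]
tool_rot: [[-0.09, 0.996, 0.0], [0.996, 0.09, 0.001], [0.001, 0.0, -1.0]]
ft_force: [-1.6, 2.0, 3.5]
gripper_width: 19.0
gripper_force: 33.7
3.425 [578.65950465  65.62190198 155.80450066] [-1.37330618  3.31496644  2.9818639 ] 19.05180066352091 33.66404592990875
```

View pics/wrist3.png

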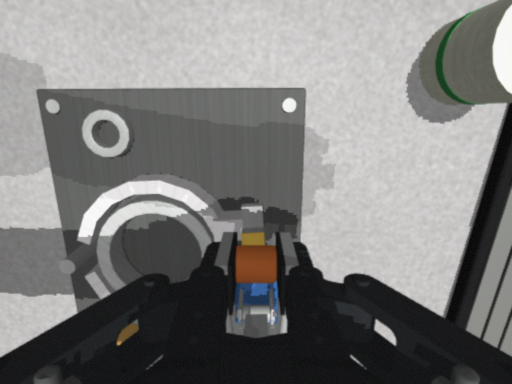

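The barrel is gripped: opening 19 mm, barrel at (256,264). The yellow nose shows just beyond it at (253,239), with the grey ledge above that at rows 205–233. I'll get the nose front edge and set up the linkage.

```bash
cat >> h.py <<'E'
from scipy.optimize import fsolve
PV=np.array([-35.,75.])
def link(a,b): # lever angle, bail elevation -> grip, bar (x,z)
    pin=PV+25*np.array([-np.cos(a-.25),np.sin(a-.25)]);u=np.array([np.cos(b),np.sin(b)]);n=np.array([-u[1],u[0]])
    return pin+117*u+10*n,pin+95*u
def from_grip(g,g0=(1.6,.3)): return fsolve(lambda q:link(*q)[0]-g,g0)
def from_bar(g,g0=(1.6,-.1)): return fsolve(lambda q:link(*q)[1]-g,g0)
E
python3 - <<'E'
from h import *
c=ld('wrist3')
b=blobs(c,(15,120,50),(28,255,255),(225,220,285,255));print(b[:3])
o=blobs(c,(3,150,50),(13,255,255),(225,220,290,300))[:1];print(o)
x,y,w,h=b[0][2]
for z in(94,98,102,106): print(z,tof(onz(c,(x+w/2,y),z)).round(1),tof(onz(c,(x,y),z)).round(1))
print('barrel z168',tof(onz(c,o[0][1],170)).round(1))
# image column through nose: gray profile
g=cv2.cvtColor(c['pixels'],cv2.COLOR_BGR2GRAY);print(g[200:244:1,253].tolist())
S=ld('scene0');T=ld('top0');print(blobs(T,(12,80,60),(28,255,255),(230,180,248,195),2),blobs(S,(12,80,60),(30,255,255),(268,180,285,196),2))
for seat in((43,85),(45,87)):
    for d in(0,11): q=from_bar(np.array([seat[0]+d,seat[1]]));print(seat,d,q,link(*q))
E
```

```text
[(300, [252.9, 239.0], [241, 232, 24, 14])]
[(1491, [255.5, 263.6], [235, 246, 42, 37])]
94 [45.9  3.3 94. ] [45.9 11.9 94. ]
98 [47.6  3.2 98. ] [47.6 11.6 98. ]
102 [ 49.2   3.2 102. ] [ 49.2  11.4 102. ]
106 [ 50.9   3.2 106. ] [ 50.9  11.2 106. ]
barrel z168 [ 61.5   1.3 170. ]
[50, 48, 56, 75, 92, 105, 150, 189, 193, 195, 193, 172, 114, 101, 101, 101, 101, 100, 102, 101, 102, 102, 102, 100, 100, 102, 101, 92, 80, 79, 77, 80, 91, 108, 116, 118, 120, 118, 119, 119, 118, 117, 118, 117]
[(19, [238.8, 187.2], [237, 185, 5, 5])] [(26, [276.8, 187.4], [274, 185, 7, 6])]
(43, 85) 0 [ 1.0945587  -0.09162238] (array([65.82266577, 92.94518265]), array([43., 85.]))
(43, 85) 11 [ 1.62416872 -0.15342516] (array([77.26981492, 91.52040748]), array([54., 85.]))
(45, 87) 0 [ 1.19518738 -0.08711189] (array([67.78659704, 95.04804294]), array([45., 87.]))
(45, 87) 11 [ 1.69513205 -0.13517832] (array([79.14697101, 93.94389898]), array([56., 87.]))
```

```bash
python3 - <<'E'
from h import *
c=ld('wrist3')
for r in(206.5,211.5):
  for z in(77,82,87): print(r,z,tof(onz(c,(253,r),z)).round(1))
for z in(98,102,106): print(z,tof(onz(c,(253,232),z)).round(1))
# width of nose yellow 16mm: z estimate
for z in(94,98,102,106,110): print(z,np.linalg.norm(onz(c,(241,239),z)-onz(c,(265,239),z)).round(2))
S=ld('scene0');T=ld('top0')
p,e=tri([(T,(238.8,187.2)),(S,(276.8,187.2))]);print(tof(p),e)
s=np.array(tof([578.66,65.62,155.8]));print('tcp fix',s)
print(from_grip(np.array([58.4,169])),link(*from_grip(np.array([58.4,169])))[1])
E
```

```text
206.5 77 [59.6  3.4 77. ]
206.5 82 [61.2  3.4 82. ]
206.5 87 [62.8  3.3 87. ]
211.5 77 [55.6  3.4 77. ]
211.5 82 [57.3  3.4 82. ]
211.5 87 [59.   3.3 87. ]
98 [47.6  3.2 98. ]
102 [ 49.2   3.2 102. ]
106 [ 50.9   3.2 106. ]
94 17.24
98 16.9
102 16.56
106 16.22
110 15.89
[ 35.92704817   0.52393004 102.00007155] [array([-0.2, -0. ]), array([-0.2,  0. ])]
tcp fix [ 61.19109489   1.22796844 155.8       ]
[1.75757432 0.54335399] [ 44.73855048 149.06598894]
```

```bash
python3 - <<'E'
from h import *
off=np.array([-1.5,13.])
g=np.array([61.2,155.8])+off;q=from_grip(g);print('now',q.round(2),link(*q)[1].round(1))
prev=g
for bar in((50,140),(56,125),(56.5,110),(56.5,100),(56.5,93),(56.5,90),(56.5,87),(56.5,84),(56.5,80),(50,86),(46,86)):
    q=from_bar(np.array(bar,float),q);G=link(*q)[0];d=G-prev;prev=G
    w=F@np.array([d[0],0,d[1]])/60
    print(bar,q.round(2),'tcp',(G-off).round(1),'slide',w.round(3))
E
```

```text
now [1.8  0.54] [ 46.  148.9]
(50, 140) [1.77 0.43] tcp [ 67.2 145.3] slide [-0.009  0.1   -0.174]
(56, 125) [1.79 0.27] tcp [ 76.1 127.4] slide [-0.014  0.147 -0.298]
(56.5, 110) [1.7  0.11] tcp [ 78.8 109.3] slide [-0.004  0.045 -0.302]
(56.5, 100) [1.68 0.  ] tcp [80.  97.1] slide [-0.002  0.019 -0.204]
(56.5, 93) [ 1.69 -0.07] tcp [80.7 88.4] slide [-0.001  0.011 -0.144]
(56.5, 90) [ 1.7 -0.1] tcp [80.9 84.7] slide [-0.     0.004 -0.062]
(56.5, 87) [ 1.72 -0.14] tcp [81.2 80.9] slide [-0.     0.004 -0.062]
(56.5, 84) [ 1.73 -0.17] tcp [81.4 77.2] slide [-0.     0.004 -0.063]
(56.5, 80) [ 1.77 -0.21] tcp [81.6 72.2] slide [-0.     0.004 -0.084]
(50, 86) [ 1.44 -0.13] tcp [74.6 80.1] slide [ 0.011 -0.116  0.132]
(46, 86) [ 1.25 -0.11] tcp [70.4 80.6] slide [ 0.006 -0.069  0.009]
```

```bash
python3 -m crank '{"slide":[[-0.005,0.05,-0.09],[-0.005,0.05,-0.09],[-0.007,0.075,-0.15],[-0.007,0.075,-0.15],[-0.002,0.022,-0.15],[-0.002,0.022,-0.15],[0,0,0],[0,0,0]],"turn":[0,0,0,0,0,0,0,0],"gripper":[0,0,0,0,0,0,0,0]}' 30
python3 - <<'E'
from station import arm
from h import *
for n in("wrist","scene"):
    c=arm.camera(n);np.savez(f'pics/{n}4.npz',**c)
    i=c['pixels'];i=i[150:340,130:380] if n=='wrist' else i[150:230,215:315]
    cv2.imwrite(f'pics/{n}4.png',cv2.convertScaleAbs(cv2.resize(i,None,fx=3 if n=='wrist' else 6,fy=3 if n=='wrist' else 6,interpolation=cv2.INTER_CUBIC),alpha=1.4))
s=arm.observe();print(s['time_s'],s['tcp_pos'],tof(s['tcp_pos']),s['ft_force'],s['gripper_width'],s['gripper_force'])
E
```

```text
time_s: 4.42
tcp_pos: [576.7, 83.2, 108.7]
tool_rot: [[-0.089, 0.996, -0.001], [0.996, 0.089, 0.001], [0.001, -0.001, -1.0]]
ft_force: [-0.4, 2.6, 1.0]
gripper_width: 19.1
gripper_force: 34.0
4.525 [576.71720645  83.13717957 108.8781693 ] [ 78.81265533   1.55451785 108.8781693 ] [-2.32993215  3.24731316  1.08234396] 18.849655742565453 33.9436411857605
```

View pics/wrist4.png

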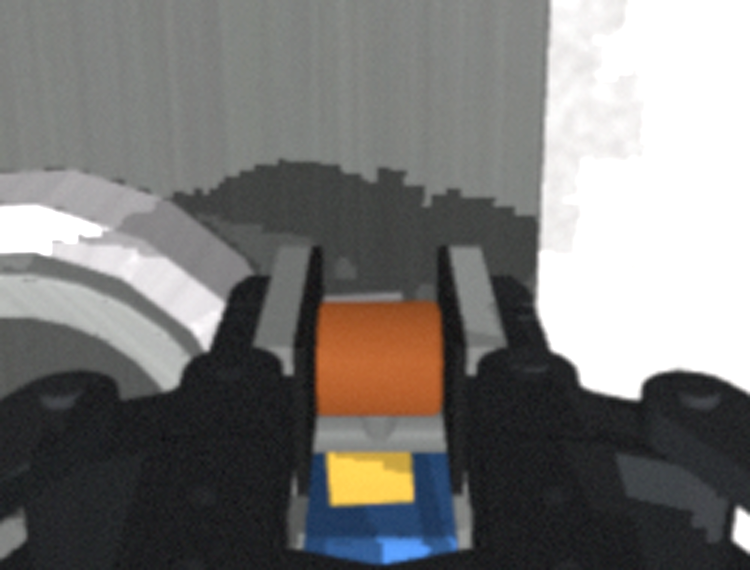

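View pics/scene4.png

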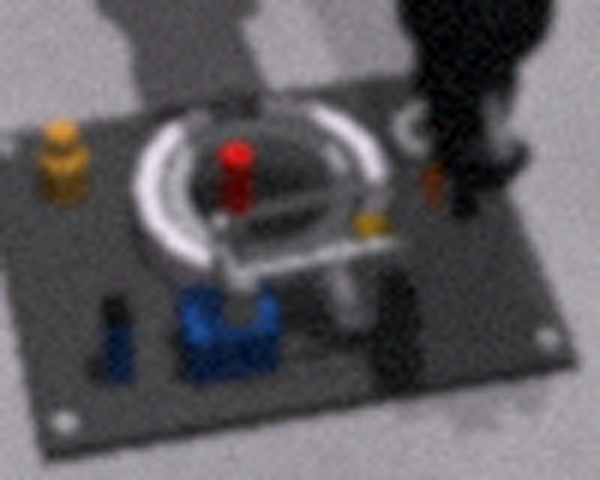

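The wrist crop shows the barrel at (380,358), the grey cross bar at rows 417–452 and the yellow nose behind it at rows 452–505, with the legs astride the hook. The scene crop agrees, so I'll check the bar against the nose numerically.

```bash
python3 - <<'E'
from h import *
c=ld('wrist4');f=lambda x,y:(130+x/3-.33,150+y/3-.33)
for z in(107,110,113): print('bar',z,tof(onz(c,f(380,435),z)).round(1))
for z in(98,102,106): print('nose rear',z,tof(onz(c,f(370,505),z)).round(1),'front>=',tof(onz(c,f(370,453),z)).round(1), 'width',np.linalg.norm(onz(c,f(329,504),z)-onz(c,f(414,502),z)).round(1))
for z in(120,122,124):print('barrel',z,tof(onz(c,f(380,358),z)).round(1))
# barrel width 20mm flat ends
S=ld('scene4')
print(blobs(S,(15,120,60),(30,255,255),(265,180,290,195),3),blobs(S,(3,120,50),(14,255,255),(280,172,292,190),3),blobs(S,(0,150,60),(4,255,255),(245,170,265,190),3))
E
```

```text
bar 107 [ 52.3   1.3 107. ]
bar 110 [ 54.3   1.3 110. ]
bar 113 [ 56.2   1.3 113. ]
nose rear 98 [30.9  3.2 98. ] front>= [42.4  3.2 98. ] width 16.5
nose rear 102 [ 33.9   3.2 102. ] front>= [ 45.2   3.1 102. ] width 16.0
nose rear 106 [ 37.    3.1 106. ] front>= [ 47.9   3.1 106. ] width 15.6
barrel 120 [ 74.7   1.2 120. ]
barrel 122 [ 75.9   1.2 122. ]
barrel 124 [ 77.    1.2 124. ]
[(15, [276.0, 187.0], [274, 186, 5, 3])] [(7, [286.6, 180.3], [286, 179, 2, 4])] [(19, [254.2, 175.9], [252, 174, 5, 5])]
```

```bash
python3 -m crank '{"slide":[[-0.003,0.03,0],[-0.001,0.02,-0.1],[-0.001,0.01,-0.1],[0,0.005,-0.09],[0,0,0],[0,0,0]],"turn":[0,0,0,0,0,0],"gripper":[0,0,0,0,0,0]}' 30
python3 -m crank '{"slide":[[0,0.001,-0.01],[0,0.001,-0.01],[0,0.001,-0.01],[0,0,0]],"turn":[0,0,0,0],"gripper":[0,0,0,0]}' 30 | grep -E "tcp|ft_f"
```

```text
time_s: 5.28
tcp_pos: [576.6, 86.0, 91.3]
tool_rot: [[-0.089, 0.996, -0.0], [0.996, 0.089, -0.001], [-0.001, -0.001, -1.0]]
ft_force: [-1.1, -1.5, 1.5]
gripper_width: 18.9
gripper_force: 33.7
tcp_pos: [576.6, 86.5, 89.7]
ft_force: [-1.8, -4.0, 2.4]
```

```bash
for k in 1; do python3 -m crank '{"slide":[[0,0.001,-0.01],[0,0.001,-0.01],[0,0.001,-0.01],[0,0,0]],"turn":[0,0,0,0],"gripper":[0,0,0,0]}' 30 | grep -E "tcp|ft_f"; done
python3 -m crank '{"slide":[[0,0,-0.01],[0,0,-0.01],[0,0,-0.01],[0,0,0]],"turn":[0,0,0,0],"gripper":[0,0,0,0]}' 30 | grep -E "tcp|ft_f"
```

```text
tcp_pos: [576.6, 87.1, 87.8]
ft_force: [-1.6, -3.1, 2.2]
tcp_pos: [576.6, 87.6, 86.0]
ft_force: [-2.1, -2.7, 2.1]
```

```bash
python3 -m crank '{"slide":[[0,0.001,-0.01],[0,0,-0.01],[0,0,0]],"turn":[0,0,0],"gripper":[0,0,0]}' 30 | grep -E "time|tcp|ft_f"
```

```text
time_s: 7.15
tcp_pos: [576.6, 87.8, 84.9]
ft_force: [-1.3, -1.5, 2.7]
```

```bash
python3 -m crank '{"slide":[[0,0,-0.01],[0,0,-0.01],[0,0,0]],"turn":[0,0,0],"gripper":[0,0,0]}' 30 | grep -E "time|tcp|ft_f"
```

```text
time_s: 7.52
tcp_pos: [576.5, 87.9, 83.6]
ft_force: [-2.8, -0.0, 1.8]
```

```bash
python3 -m crank '{"slide":[[0,0,-0.01],[0,0,-0.01],[0,0,0]],"turn":[0,0,0],"gripper":[0,0,0]}' 30 | grep -E "time|tcp|ft_f"
```

```text
time_s: 7.9
tcp_pos: [576.5, 87.8, 82.4]
ft_force: [-2.8, 0.6, 2.3]
```

```bash
python3 -m crank '{"slide":[[0,0,-0.01],[0,0,-0.01],[0,0,0]],"turn":[0,0,0],"gripper":[0,0,0]}' 30 | grep -E "time|tcp|ft_f"
```

```text
time_s: 8.28
tcp_pos: [576.5, 87.8, 81.2]
ft_force: [-1.9, 2.7, 1.8]
```

```bash
python3 -m crank '{"slide":[[0,0,-0.01],[0,0,-0.01],[0,0,0]],"turn":[0,0,0],"gripper":[0,0,0]}' 30 | grep -E "time|tcp|ft_f"
```

```text
time_s: 8.65
tcp_pos: [576.6, 87.6, 80.0]
ft_force: [-3.0, 2.9, 2.6]
```

```bash
python3 -m crank '{"slide":[[0,0,-0.01],[0,0,-0.01],[0,0,0]],"turn":[0,0,0],"gripper":[0,0,0]}' 30 | grep -E "time|tcp|ft_f"
```

```text
time_s: 9.02
tcp_pos: [576.6, 87.2, 78.8]
ft_force: [-2.4, 3.1, 2.3]
```

```bash
python3 -m crank '{"slide":[[0,0,-0.01],[0,0,-0.01],[0,0,0]],"turn":[0,0,0],"gripper":[0,0,0]}' 30 | grep -E "time|tcp|ft_f"
```

```text
time_s: 9.4
tcp_pos: [576.6, 87.1, 77.6]
ft_force: [-2.3, 2.8, 2.5]
```

```bash
python3 -m crank '{"slide":[[0,0,-0.01],[0,0,-0.01],[0,0,0]],"turn":[0,0,0],"gripper":[0,0,0]}' 30 | grep -E "time|tcp|ft_f"
```

```text
time_s: 9.78
tcp_pos: [576.6, 87.0, 76.4]
ft_force: [-2.9, 1.6, 2.3]
```

```bash
python3 -m crank '{"slide":[[0,0,-0.01],[0,0,-0.01],[0,0,0]],"turn":[0,0,0],"gripper":[0,0,0]}' 30 | grep -E "time|tcp|ft_f"
```

```text
time_s: 10.15
tcp_pos: [576.7, 87.0, 75.2]
ft_force: [-2.0, 2.0, 1.8]
```

```bash
python3 - <<'E'
from station import arm
from h import *
c=arm.camera("wrist");np.savez('pics/wrist5.npz',**c)
i=c['pixels'][200:340,170:340];cv2.imwrite('pics/wrist5.png',cv2.convertScaleAbs(cv2.resize(i,None,fx=4,fy=4,interpolation=cv2.INTER_CUBIC),alpha=1.5))
t=tof(arm.observe()['tcp_pos']);print(t)
for o in((-1.5,13.),(-2.5,13),(-1.5,15),(-1.5,17)):
    q=from_grip(np.array([t[0],t[2]])+o,(1.7,-.1));print(o,q,link(*q)[1])
E
```

```text
[82.61870883  1.27197144 75.23637243]
(-1.5, 13.0) [ 1.79206498 -0.18552146] [57.65163379 82.46607009]
(-2.5, 13) [ 1.75181695 -0.18510092] [56.65406249 82.4562018 ]
(-1.5, 15) [ 1.78468399 -0.16836635] [57.75407221 84.06435852]
(-1.5, 17) [ 1.77868772 -0.15123674] [57.863219  85.6650565]
```

View pics/wrist5.png

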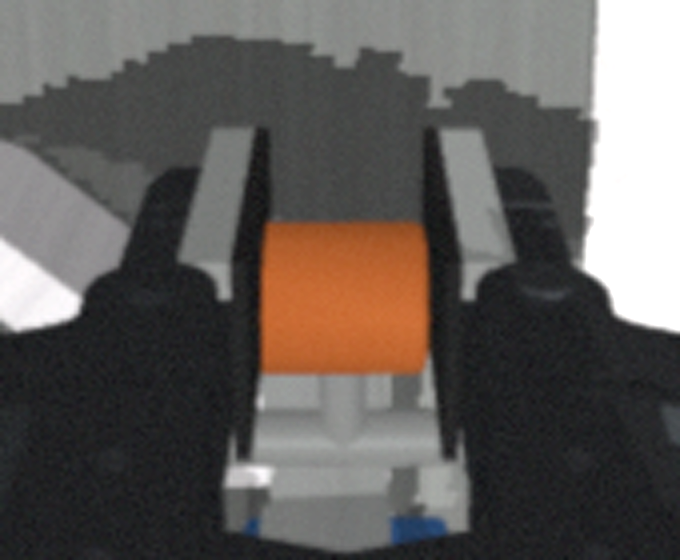

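```bash
python3 - <<'E'
from h import *
c=ld('wrist5');f=lambda x,y:(170+x/4-.4,200+y/4-.4)
for z in(80,82,84,86,88): print('bar',z,tof(onz(c,f(345,436),z))[[0,1]].round(1))
for r in(466,475,495):
  for z in(78,82,86,92): print('row',r,z,tof(onz(c,f(330,r),z))[[0,1]].round(1),'w',np.linalg.norm(onz(c,f(270,r),z)-onz(c,f(390,r),z)).round(1))
g=cv2.cvtColor(c['pixels'],cv2.COLOR_BGR2GRAY)
for col in(243,248,262,266): print(col,g[290:338,col].tolist())
b=blobs(c,(3,120,50),(14,255,255),(230,250,285,300))[0];print(b)
for z in(86,88,90,92): print('barrel',z,tof(onz(c,f(345,298),z)).round(1))
E
```

```text
bar 80 [52.   1.3]
bar 82 [53.5  1.3]
bar 84 [54.9  1.2]
bar 86 [56.4  1.2]
bar 88 [57.8  1.2]
row 466 78 [46.   3.3] w 15.9
row 466 82 [49.   3.2] w 15.4
row 466 86 [52.   3.1] w 15.0
row 466 92 [56.6  3. ] w 14.3
row 475 78 [44.6  3.3] w 15.9
row 475 82 [47.7  3.2] w 15.5
row 475 86 [50.7  3.1] w 15.0
row 475 92 [55.3  3. ] w 14.3
row 495 78 [41.5  3.3] w 16.0
row 495 82 [44.6  3.2] w 15.5
row 495 86 [47.8  3.1] w 15.1
row 495 92 [52.5  3. ] w 14.4
243 [78, 75, 74, 84, 102, 102, 104, 103, 103, 104, 104, 97, 84, 79, 83, 87, 91, 95, 98, 104, 112, 110, 105, 100, 96, 95, 96, 103, 103, 103, 105, 102, 105, 99, 89, 80, 81, 82, 80, 80, 79, 80, 80, 79, 78, 66, 33, 22]
248 [77, 75, 74, 85, 101, 102, 101, 100, 101, 102, 100, 98, 85, 79, 84, 87, 92, 95, 98, 106, 111, 109, 104, 99, 97, 92, 94, 102, 103, 103, 101, 103, 102, 97, 85, 81, 77, 78, 79, 78, 79, 79, 78, 80, 78, 75, 61, 28]
262 [79, 75, 76, 85, 97, 100, 101, 98, 100, 102, 98, 95, 85, 79, 85, 88, 88, 94, 99, 104, 111, 110, 102, 101, 97, 97, 97, 100, 101, 100, 100, 102, 98, 88, 79, 79, 78, 78, 77, 77, 78, 78, 77, 77, 76, 76, 69, 43]
266 [77, 77, 78, 89, 102, 102, 100, 102, 98, 100, 98, 90, 79, 79, 85, 85, 92, 95, 99, 106, 110, 110, 105, 101, 97, 96, 96, 100, 104, 103, 97, 91, 86, 82, 75, 74, 76, 76, 76, 75, 74, 76, 77, 76, 75, 68, 48, 24]
(1582, [255.8, 274.0], [235, 255, 43, 39])
barrel 86 [75.5  1.2 86. ]
barrel 88 [76.6  1.2 88. ]
barrel 90 [77.8  1.2 90. ]
barrel 92 [78.9  1.2 92. ]
```

```bash
python3 - <<'E'
from h import *
c=ld('wrist5');w=ld('wrist3')
X=lambda c,r,z,col=253:tof(onz(c,(col,r),z))[0]
q=from_grip(np.array([78.1,90.7]),(1.7,-.1));print(q,link(*q)[1])
for zl in(72,74,76,78,80,82,84):
    print(zl,'w5: ledge end-16.5',round(X(c,293.3,zl)-16.5,1),'nose low edge-3',round(X(c,323.7,zl+9.5)-3,1),'| w3: nose top-3',round(X(w,232,zl+19.5)-3,1),'ledge end(206)',round(X(w,206.2,zl)-16.5,1))
E
```

```text
[ 1.66080877 -0.16181717] [54.77628575 84.3751005 ]
72 w5: ledge end-16.5 39.3 nose low edge-3 41.0 | w3: nose top-3 41.9 ledge end(206) 41.8
74 w5: ledge end-16.5 40.6 nose low edge-3 42.6 | w3: nose top-3 42.7 ledge end(206) 42.4
76 w5: ledge end-16.5 41.9 nose low edge-3 44.2 | w3: nose top-3 43.5 ledge end(206) 43.0
78 w5: ledge end-16.5 43.3 nose low edge-3 45.8 | w3: nose top-3 44.4 ledge end(206) 43.7
80 w5: ledge end-16.5 44.6 nose low edge-3 47.4 | w3: nose top-3 45.2 ledge end(206) 44.3
82 w5: ledge end-16.5 45.9 nose low edge-3 48.9 | w3: nose top-3 46.0 ledge end(206) 44.9
84 w5: ledge end-16.5 47.2 nose low edge-3 50.5 | w3: nose top-3 46.8 ledge end(206) 45.6
```

The bar hovers above the ledge, at about seat + 11 mm. The ledge shows on both sides of the bar (crop rows 375–410 and 466–495) and is likely about 5 mm lower, so I'll keep feeling downward.

```bash
python3 -m crank '{"slide":[[0,0,-0.01],[0,0,-0.01],[0,0,-0.01],[0,0,0]],"turn":[0,0,0,0],"gripper":[0,0,0,0]}' 30 | grep -E "time|tcp|ft_f"
```

```text
time_s: 10.7
tcp_pos: [576.7, 86.8, 73.6]
ft_force: [-2.5, 0.8, 3.4]
```

```bash
python3 -m crank '{"slide":[[0,0,-0.01],[0,0,-0.01],[0,0,0]],"turn":[0,0,0],"gripper":[0,0,0]}' 30 | grep -E "time|tcp|ft_f"
```

```text
time_s: 11.08
tcp_pos: [576.8, 86.8, 73.3]
ft_force: [-4.0, 0.7, 8.7]
```

```bash
python3 -m crank '{"slide":[[0,0,-0.01],[0,0,-0.01],[0,0,0]],"turn":[0,0,0],"gripper":[0,0,0]}' 30 | grep -E "time|tcp|ft_f"
```

```text
time_s: 11.45
tcp_pos: [576.9, 86.8, 73.0]
ft_force: [-5.3, 0.6, 13.7]
```

Contact came at about TCP z = 73.6. The push is already 13.7 N, so I'll back off at once and compute the draw path.

```bash
python3 -m crank '{"slide":[[0,0,0.04],[0,0,0]],"turn":[0,0],"gripper":[0,0]}' 30 | grep -E "time|tcp|ft_f"
python3 - <<'E'
from h import *
from station import arm
s=arm.observe();t=tof(s['tcp_pos']);print(t,s['ft_force'],s['gripper_width'])
g=np.array([t[0]-4.7,t[2]+15.7]);q=from_grip(g,(1.7,-.1));b=link(*q)[1];print(q,b);p=g
for i in range(1,8):
    q=from_bar(b-[2.*i,0],q);G=link(*q)[0];print((b-[2*i,0]).round(1),q.round(2),(G-g).round(2),(F@[*(G-p)[:1],0,(G-p)[1]]/60).round(4));p=G
E
```

```text
time_s: 11.7
tcp_pos: [576.7, 86.8, 73.5]
ft_force: [-2.6, -0.8, 4.3]
[82.4228822   1.25604414 73.49334726] [-2.60831541 -0.77312155  4.34848932] 19.045638906538258
[ 1.65044355 -0.17432789] [54.32186627 83.16073147]
[52.3 83.2] [ 1.57 -0.17] [-2.03  0.11] [ 0.0031 -0.0337  0.0019]
[50.3 83.2] [ 1.48 -0.16] [-4.07  0.27] [ 0.0031 -0.0339  0.0027]
[48.3 83.2] [ 1.38 -0.15] [-6.13  0.49] [ 0.0032 -0.0342  0.0036]
[46.3 83.2] [ 1.29 -0.14] [-8.21  0.78] [ 0.0032 -0.0345  0.0047]
[44.3 83.2] [ 1.18 -0.13] [-10.32   1.14] [ 0.0032 -0.035   0.006 ]
[42.3 83.2] [ 1.06 -0.11] [-12.47   1.59] [ 0.0033 -0.0356  0.0076]
[40.3 83.2] [ 0.93 -0.08] [-14.67   2.16] [ 0.0034 -0.0365  0.0096]
```

```bash
python3 -m crank '{"slide":[[0.0016,-0.017,0.007],[0.0016,-0.017,0.003],[0.0016,-0.017,0.0012],[0.0016,-0.017,0.0012],[0,0,0]],"turn":[0,0,0,0,0],"gripper":[0,0,0,0,0]}' 30 | grep -E "time|tcp|ft_f"
```

```text
time_s: 12.32
tcp_pos: [576.9, 83.4, 74.1]
ft_force: [-1.2, 3.6, 2.3]
```

```bash
python3 -m crank '{"slide":[[0.0016,-0.017,0.002],[0.0016,-0.017,0.002],[0,0,0]],"turn":[0,0,0],"gripper":[0,0,0]}' 30 | grep -E "time|tcp|ft_f"
```

```text
time_s: 12.7
tcp_pos: [577.1, 81.0, 74.4]
ft_force: [-2.0, 3.3, 0.1]
```

```bash
python3 -m crank '{"slide":[[0.0016,-0.017,0],[0.0016,-0.017,0],[0,0,0]],"turn":[0,0,0],"gripper":[0,0,0]}' 30 | grep -E "time|tcp|ft_f"
```

```text
time_s: 13.08
tcp_pos: [577.3, 79.4, 74.4]
ft_force: [-2.3, 3.4, 0.1]
```

```bash
python3 -m crank '{"slide":[[0.0016,-0.017,0.002],[0.0016,-0.017,0.002],[0,0,0]],"turn":[0,0,0],"gripper":[0,0,0]}' 30 | grep -E "time|tcp|ft_f"
```

```text
time_s: 13.45
tcp_pos: [577.4, 78.0, 74.7]
ft_force: [-3.7, 5.2, 0.3]
```

```bash
python3 -m crank '{"slide":[[0.0016,-0.017,0.002],[0.0016,-0.017,0.002],[0,0,0]],"turn":[0,0,0],"gripper":[0,0,0]}' 30 | grep -E "time|tcp|ft_f"
```

```text
time_s: 13.82
tcp_pos: [577.4, 77.5, 74.8]
ft_force: [-2.1, 7.4, 0.1]
```

```bash
python3 -m crank '{"slide":[[0.001,-0.01,0.001],[0.001,-0.01,0.001],[0,0,0]],"turn":[0,0,0],"gripper":[0,0,0]}' 30 | grep -E "time|tcp|ft_f"
python3 - <<'E'
from h import *
from station import arm
c=arm.camera("wrist");np.savez('pics/wrist6.npz',**c)
i=c['pixels'][190:340,170:340];cv2.imwrite('pics/wrist6.png',cv2.convertScaleAbs(cv2.resize(i,None,fx=4,fy=4,interpolation=cv2.INTER_CUBIC),alpha=1.5))
E
```

```text
time_s: 14.2
tcp_pos: [577.5, 77.3, 74.9]
ft_force: [-2.3, 7.8, -0.9]
```

The wall is met: 9.5 mm of draw, and the force is rising against it. A light lift test will confirm the bar is caught under the nose; after that I'll lower it back.

```bash
python3 -m crank '{"slide":[[0,0,0.025],[0,0,0.025],[0,0,0]],"turn":[0,0,0],"gripper":[0,0,0]}' 30 | grep -E "time|tcp|ft_f"
```

```text
time_s: 14.62
tcp_pos: [577.3, 76.8, 77.5]
ft_force: [-1.5, 7.8, -3.2]
```

```bash
python3 -m crank '{"slide":[[0,0,0.025],[0,0,0]],"turn":[0,0],"gripper":[0,0]}' 30 | grep -E "time|tcp|ft_f"
```

```text
time_s: 14.88
tcp_pos: [577.3, 76.4, 78.6]
ft_force: [-1.3, 7.3, -4.4]
```

```bash
python3 -m crank '{"slide":[[0,0,-0.05],[0,0,-0.03],[0,0,0]],"turn":[0,0,0],"gripper":[0,0,0]}' 30 | grep -E "time|tcp|ft_f"
```

```text
time_s: 15.25
tcp_pos: [577.6, 76.2, 75.2]
ft_force: [-2.8, 7.4, 3.5]
```

View pics/wrist6.png

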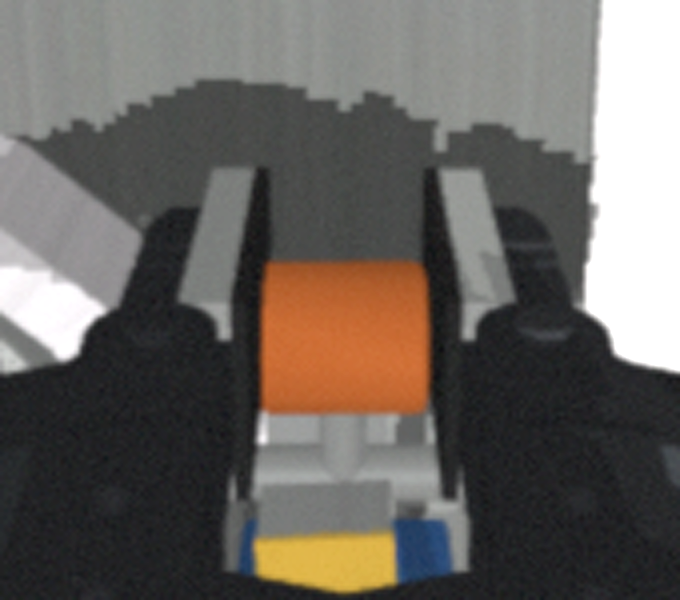

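The bar is now half hidden under the grey nose face (crop rows 480–535, yellow top below that), so it is hooked. I'll ease the pull, release, and rise clear.

```bash
python3 -m crank '{"slide":[[-0.001,0.015,0],[0,0,0],[0,0,0],[0,0,0],[0,0,0]],"turn":[0,0,0,0,0],"gripper":[0,0,45,45,45]}' 30 | grep -E "time|tcp|ft_f|width"
python3 -m crank '{"slide":[[0,0,0.15],[0,0,0.4],[0,0,0.8],[0,0,0.8],[0,0,0],[0,0,0]],"turn":[0,0,0,0,0,0],"gripper":[45,45,45,45,0,0]}' 30 | grep -E "time|tcp|ft_f|width"
python3 - <<'E'
from h import *
from station import arm
T=arm.camera('top');S=arm.camera('scene');W=arm.camera('wrist');np.savez('pics/top7.npz',**T);np.savez('pics/scene7.npz',**S);np.savez('pics/wrist7.npz',**W)
lo,hi=(0,150,60),(4,255,255);lo2,hi2=(4,150,60),(14,255,255)
for n,c,R in(('T',T,(220,165,300,200)),('S',S,(240,160,300,200)),('W',W,(150,100,350,384))):
    print(n,'red',blobs(c,lo,hi,R)[:2],'or',blobs(c,lo2,hi2,R)[:2])
print(arm.observe()['tcp_pos'],tof(arm.observe()['tcp_pos']))
E
```

```text
time_s: 15.88
tcp_pos: [578.6, 73.1, 75.0]
ft_force: [0.8, 0.5, -0.1]
gripper_width: 38.6
time_s: 16.62
tcp_pos: [577.5, 74.6, 203.9]
ft_force: [0.4, 0.5, -0.3]
gripper_width: 2.4
T red [(35, [274.4, 181.3], [270, 178, 10, 7])] or [(39, [228.2, 189.0], [225, 186, 7, 7])]
S red [(30, [244.3, 182.3], [241, 178, 8, 10])] or [(37, [285.1, 187.7], [282, 185, 7, 7])]
W red [] or [(454, [256.7, 196.3], [245, 187, 24, 20])]
[576.92662441  74.66938242 202.44586456] [ 70.361388     2.12331046 202.44586456]
```

```bash
python3 - <<'E'
from h import *
T=ld('top7');S=ld('scene7');W=ld('wrist7')
p,e=tri([(T,(274.4,181.3)),(S,(244.3,182.3))]);f=tof(p);print('red',f.round(1),e,'a',np.arctan2(f[2]-75,-(f[0]+35)))
p,e=tri([(T,(228.2,189)),(S,(285.1,187.7))]);print('barrel',tof(p).round(1),e)
print('barrel W', [tof(onz(W,(256.7,196.3),z)).round(1).tolist() for z in(86,90,94)])
for a in(1.5,1.35,1.2,1.05,.9,.75,.6,.45,.3,.15,0): 
    r=78;c=PV+r*np.array([-np.cos(a),np.sin(a)])+8*np.array([np.sin(a),np.cos(a)])+[11,0]
    print(a,'tcp fix',c.round(1),'world',tow([c[0],1.5,c[1]]).round(1))
E
```

```text
red [-67.1   1.4 147.2] [array([-0.1, -0. ]), array([-0.1,  0. ])] a 1.152380090699896
barrel [66.1  1.7 91.4] [array([0.4, 0.1]), array([ 0.4, -0. ])]
barrel W [[65.9, 1.9, 86.0], [67.1, 1.9, 90.0], [68.2, 1.9, 94.0]]
1.5 tcp fix [-21.5 153.4] world [586.  -16.8 153.4]
1.35 tcp fix [-33.3 152.9] world [587.1 -28.5 152.9]
1.2 tcp fix [-44.8 150.6] world [588.1 -40.  150.6]
1.05 tcp fix [-55.9 146.6] world [589.1 -51.  146.6]
0.9 tcp fix [-66.2 141.1] world [590.1 -61.3 141.1]
0.75 tcp fix [-75.6 134. ] world [590.9 -70.6 134. ]
0.6 tcp fix [-83.9 125.6] world [591.7 -78.8 125.6]
0.45 tcp fix [-90.8 116.1] world [592.3 -85.7 116.1]
0.3 tcp fix [-96.2 105.7] world [592.8 -91.1 105.7]
0.15 tcp fix [-99.9  94.6] world [593.2 -94.8  94.6]
0 tcp fix [-102.   83.] world [593.4 -96.9  83. ]
```

```bash
python3 -m crank '{"slide":[[0.06,-0.6,0],[0.06,-0.6,0],[0.05,-0.52,0],[0,0,-0.4],[0,0,-0.43],[0,0,0],[0,0,0]],"turn":[0,0,0,0,0,0,0],"gripper":[0,0,0,0,0,0,0]}' 30 | grep -E "time|tcp|ft_f|width"
python3 - <<'E'
from h import *
from station import arm
s=arm.observe();print(s['tcp_pos'],tof(s['tcp_pos']),s['ft_force'])
E
```

```text
time_s: 17.65
tcp_pos: [588.4, -28.6, 154.2]
ft_force: [0.5, 0.6, 0.3]
gripper_width: 0.2
[588.39946946 -28.58523735 154.22822654] [-33.51043869   0.17746912 154.22822654] [0.496585   0.57896006 0.30616939]
```

```bash
python3 -m crank '{"slide":[[0,-0.1,-0.03],[0,-0.09,-0.03],[0,-0.09,-0.033],[0,-0.09,-0.034],[0,0,0]],"turn":[0,0,0,0,0],"gripper":[0,0,0,0,0]}' 30 | grep -E "time|tcp|ft_f"
```

```text
time_s: 18.27
tcp_pos: [588.4, -51.0, 146.5]
ft_force: [1.0, 0.6, 0.6]
```

```bash
python3 -m crank '{"slide":[[0.008,-0.086,-0.046],[0.008,-0.086,-0.046],[0.007,-0.078,-0.06],[0,0,0]],"turn":[0,0,0,0],"gripper":[0,0,0,0]}' 30 | grep -E "time|tcp|ft_f"
```

```text
time_s: 18.77
tcp_pos: [589.8, -66.6, 137.3]
ft_force: [0.1, 0.6, 3.4]
```

```bash
python3 -m crank '{"slide":[[0.006,-0.071,-0.066],[0.006,-0.071,-0.066],[0.006,-0.071,-0.066],[0,0,0]],"turn":[0,0,0,0],"gripper":[0,0,0,0]}' 30 | grep -E "time|tcp|ft_f"
```

```text
time_s: 19.27
tcp_pos: [590.7, -79.4, 125.4]
ft_force: [-0.0, 0.2, 3.2]
```

```bash
python3 - <<'E'
from h import *
from station import arm
T=arm.camera('top');S=arm.camera('scene')
for n,c,R in(('T',T,(220,165,310,200)),('S',S,(210,160,300,215))):
    np.savez(f'pics/{n}8.npz',**c)
    print(n,'red',blobs(c,(0,150,50),(4,255,255),R)[:2],'or',blobs(c,(4,150,60),(14,255,255),R)[:2])
E
```

```text
T red [] or [(35, [231.0, 188.6], [229, 185, 5, 8])]
S red [(14, [233.9, 189.4], [231, 187, 8, 5])] or [(34, [282.8, 187.4], [280, 184, 6, 8])]
```

The barrel is moving towards the lever with it, so the bail is holding and pulling the keeper in. I'll keep following the arc.

```bash
python3 -m crank '{"slide":[[0.005,-0.057,-0.079],[0.005,-0.057,-0.079],[0.004,-0.045,-0.086],[0.004,-0.045,-0.086],[0,0,0]],"turn":[0,0,0,0,0],"gripper":[0,0,0,0,0]}' 30 | grep -E "time|tcp|ft_f"
```

```text
time_s: 20.0
tcp_pos: [591.1, -91.1, 104.8]
ft_force: [-0.4, -0.3, 1.1]
```

```bash
python3 -m crank '{"slide":[[0.003,-0.031,-0.09],[0.003,-0.031,-0.09],[0.001,-0.02,-0.09],[0,0,0]],"turn":[0,0,0,0],"gripper":[0,0,0,0]}' 30 | grep -E "time|tcp|ft_f"
```

```text
time_s: 20.5
tcp_pos: [591.2, -95.2, 88.3]
ft_force: [0.5, -0.4, -0.3]
```

```bash
python3 -m crank '{"slide":[[0,0,-0.04],[0,0,-0.03],[0,0,0]],"turn":[0,0,0],"gripper":[0,0,0]}' 30 | grep -E "time|tcp|ft_f"
```

```text
time_s: 20.88
tcp_pos: [591.9, -95.5, 85.1]
ft_force: [-0.4, 0.2, 1.0]
```

```bash
python3 -m crank '{"slide":[[0,0,-0.015],[0,0,-0.015],[0,0,0]],"turn":[0,0,0],"gripper":[0,0,0]}' 30 | grep -E "time|tcp|ft_f"
```

```text
time_s: 21.25
tcp_pos: [592.0, -95.6, 83.3]
ft_force: [0.4, 0.2, -1.0]
```

```bash
python3 -m crank '{"slide":[[0,0,-0.015],[0,0,-0.01],[0,0,0]],"turn":[0,0,0],"gripper":[0,0,0]}' 30 | grep -E "time|tcp|ft_f"
```

```text
time_s: 21.62
tcp_pos: [592.2, -95.8, 82.5]
ft_force: [-1.8, 0.7, 5.7]
```

Light contact at 82.5 mm with 5.7 N, which is the closed lever's height on its stop. I'll retreat and verify.

```bash
python3 -m crank '{"slide":[[0,0,0.3],[0,0,0.7],[0,0,0.9],[0,-0.3,0.7],[0,-0.5,0.3],[0,0,0],[0,0,0]],"turn":[0,0,0,0,0,0,0],"gripper":[0,0,0,0,0,0,0]}' 30 | grep -E "time|tcp|ft_f"
python3 - <<'E'
from h import *
from station import arm
T=arm.camera('top');S=arm.camera('scene');W=arm.camera('wrist');np.savez('pics/w9.npz',**W)
for n,c,R in(('T',T,(220,165,310,200)),('S',S,(210,160,300,215)),('W',W,(100,0,420,300))):
    print(n,'red',blobs(c,(0,150,50),(4,255,255),R)[:2],'or',blobs(c,(4,150,60),(14,255,255),R)[:2],'yel',blobs(c,(15,120,60),(30,255,255),R)[:3])
E
```

```text
time_s: 22.5
tcp_pos: [591.7, -142.6, 255.6]
ft_force: [0.2, 0.2, -0.5]
T red [] or [(32, [231.9, 188.1], [230, 185, 5, 7])] yel [(29, [240.5, 187.6], [238, 185, 6, 6])]
S red [(51, [230.5, 199.3], [224, 197, 13, 6])] or [(34, [281.9, 186.9], [279, 184, 7, 7])] yel [(55, [225.2, 175.1], [222, 170, 8, 10]), (22, [274.5, 188.4], [272, 187, 6, 4])]
W red [(598, [262.0, 142.3], [255, 122, 15, 41])] or [] yel [(626, [141.5, 135.3], [125, 124, 33, 24])]
```

```bash
python3 - <<'E'
from h import *
from station import arm
T=arm.camera('top');S=arm.camera('scene');W=ld('w9')
p,e=tri([(W,(262,142.3)),(S,(230.5,199.3))]);f=tof(p);print('red',f.round(1),e)
for a in(0,.1,.3): print('expected S',a,proj(S,tow([-35-74*np.cos(a),1.5,75+74*np.sin(a)])).round(1))
p,e=tri([(T,(231.9,188.1)),(S,(281.9,186.9))]);print('barrel',tof(p).round(1),e)
p,e=tri([(T,(240.5,187.6)),(S,(274.5,188.4))]);print('nose',tof(p).round(1),e)
for z in(80,84): print(z,link(0,np.arcsin((z-68.8)/95)))
E
```

```text
red [-110.8    1.7   78.6] [array([-0.2,  0.9]), array([0.3, 0. ])]
expected S 0 [231.4 200. ]
expected S 0.1 [231.4 198.5]
expected S 0.3 [232.2 195.3]
barrel [54.8  1.4 98.3] [array([0.4, 0.1]), array([ 0.3, -0. ])]
nose [30.1  1.2 97.1] [array([0.2, 0. ]), array([ 0.2, -0. ])]
80 (array([55.78229554, 92.53884621]), array([35.11466875, 80.01490102]))
84 (array([54.66988014, 97.40607116]), array([34.55330582, 84.01490102]))
```

```bash
python3 -c "
from station import arm
print(arm.close_job())"
```

```text
the job is handed in; nothing more can be done
None
```

The latch is closed and the job is handed in: the bail is hooked under the nose and the red lever lies on its stop (both checked in the camera images), though the bar pressed on the ledge at up to about 14 N before I eased it off.

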